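Free the seized clamp knob and clamp the capsule tray

ROBOT

A 6-joint arm with a two-finger parallel gripper is mounted at the origin on the work surface. World frame = base frame: x ahead of the robot, y to its left, z up, the work surface at z = 0. Lengths are in m, angles in rad, forces in N, time in s.
With the tool pointing down it reaches from about 0.225 to 0.875 m from the base axis. Payload 3.4 kg.
Tool frame: the origin (TCP) lies on the mounting face of the last link; the fingertips stand 173 mm ahead of it and the grasp point (between the pads) lies 155 mm ahead of it; y points along the fingers, z is the direction in which the jaws open and shut, and the axes are right-handed (so a half turn about y gives the same grasp; the last joint's range is limited). The gripper opens to 85 mm and grips with 20 to 120 N. Pads are 22 mm wide; open, the fingers measure 114 mm over their backs; the gripper's body (76 mm by 85 mm) begins 54 mm behind the grasp point. The pads swing forward as they close: fully open they stand 13 mm farther back than shut.
Start: joints at [-1.446, 0.276, 1.505, -0, 1.361, -0.121], TCP at [0.14, -0.558, 0.405] pointing down, gripper open.
Joint ranges: [-2.89, 2.89], [-0.75, 2.08], [0.22, 2.7], [-1.18, 4.32], [0.11, 2.71], [-2.7, 2.7]. Speed limits (rad/s): [2.57, 2.57, 3.14, 3.14, 3.14, 3.14].

INTERFACE

Orientations are given as a unit quaternion [w, x, y, z].
In Python, from bench import robot gives the robot as it stands.
- The arm moves only by the tool jog_arm, never from a script. Its argument "rows" is text: rows parted by semicolons, each of 4 numbers parted by spaces: the shift along the tool's x, y, z in units of 50 mm (1.0 is 50 mm), then the turn about the tool's y in units of 8 degrees (1.0 is 8 degrees). A call has 1 to 8 rows; each row is the pose to reach, as a shift and turn from the pose commanded when the call began, along the tool's axes at that moment; what a row does not reach only later rows make up. A row lasts 1/10 s, in which the tool goes at most 50 mm and 8.59 degrees, less where a joint would pass 70% of its speed; a pose out of reach is approached as far as the arm can. A call with a gripper value outside its range is refused whole. "hand" is the finger opening in mm, from 0 to 85.4, set as the call begins (left out, the last holds). The fingers move at their own pace and stop on an object; "force" is the grip in N (left out, the last holds). Time passes only in rows, so rows that repeat a pose let the fingers close. It gives the time, the measured TCP pose, the force and the opening at its end, in the units of the state.
- robot.observe(): the state, without advancing time (a new reading comes with each control period).
- robot.get_image(name): name is "side" or "top" or "wrist"; returns (picture, depth): 420x560x3 uint8, blue, green, red; 420x560 float32, m along the optical axis (not along the pixel's ray), 0 where there is no reading.
- robot.camera_model(name): a dict with "fx", "fy", "cx", "cy" (pixels), "view" (4x4, takes a point from world to camera coordinates); the wrist camera has in their place "T_tool_cam" (4x4, takes a point from camera to tool coordinates, whose origin is the TCP and whose axes are the tool frame's). Camera axes: x right, y down, z forward; pixel columns grow to the right and rows downward; lengths in m; the calibration is good to about 2 mm. A picture is of the moment at which its call begins: read the wrist's pose just before it. camera_model takes no time and is no camera call.
- robot.close_job(): hands the job in, once; it reports no verdict.
The state is a dict: "clock": time; "qpos": joint angles; "qvel": joint speeds; "joint_efforts": joint torques, N m; "tcp_pos": TCP position; "orientation": TCP orientation; "force": force on the tool from outside, world axes, zero at the start; "torque": the same for the moment, N m; "grip_width": finger opening in m.
Only numpy, scipy, OpenCV 4.12 (cv2) and the standard library are available. Lean on these libraries where they do the work, as an engineer would, in place of code of your own. Each camera call takes 0.05 s, during which the arm holds its last target.

TASK

The black clamp knob on the capsule-filling jig has seized: break it loose with a short firm clockwise twist, then run it on clockwise until the jaw has pushed the capsule tray square against the fence and holds it snugly, with about 12 N and never more than 25 N, so that no capsule is crushed. Turn only the knob: do not touch the tray, leave the things around it where they are, and let go of the knob at the end.

Things in the scene. Friction and masses are not known exactly. Their poses are not given: they have to be found in the camera images.
- knob_grip (a point): Centre of the round black fluted clamp knob, on its vertical axis, 14 mm below its top. Knob 48 mm across, 34 mm tall; its top 40 mm and its underside 6 mm above the flat top of the blue 60 x 60 mm housing it sits on (housing top 52 mm above the table). A white line on top marks its angle. Turn it in place and take it anew when the wrist runs out.
- knob (a joint): Knob angle, rad; 0 at the start (seized), grows clockwise seen from above, end at 3.3. Breaking it loose takes up to 0.9 N m, most near 0.15 rad, and a firm grip (30 N or more); it snaps through near 0.3 rad and from 0.6 rad on turns with 0.12 N m. It drives the jaw 8 mm per rad to the fence: each newton on the jaw adds 0.008 N m (12 N: 0.1 N m). It stays put when left (up to 15 N). In all 1.6 to 3 rad are needed.
- jig: The jig: aluminium base plate 180 x 360 x 12 mm, fixed to the table, origin at the centre of its underside. Its y axis runs along the plate from the fence (-y) to the knob (+y); the knob's axis is at y = +105 mm on its middle line.
- jaw: Clamp jaw with red face, 80 mm wide, 28 mm tall, between knob and tray, carried by the driven carriage on a rubber cushion of 16 N per mm. Origin at the lower edge of the red face, middle; its -y axis points to the tray. It starts at y = +45 mm in the jig's frame.
- fence: Steel fence 100 mm wide, 30 mm tall, fixed on the plate on the far side of the tray from the knob. Its face plate, 6 mm thick, has been set in or out by hand and stays there: the face that meets the tray stands 0 to 5 mm from the fence's origin towards the tray, which is not measured. Origin at plate height, middle of the width; its +y axis points to the tray.
- tray: Loose clear capsule tray with green capsules, 90 (x) by 110 (y) by 30 mm tall (capsules to 38 mm), about 0.35 kg, origin at the centre of its underside; on the plate between jaw and fence, some mm from each, a little askew. It slides with 1 to 4 N; once it is tight against the fence, 0.1 rad of knob adds about 11 N.
- cup: Small glass cup, 40 mm wide, 35 mm tall, on the plate behind the fence; leave it alone.
- vial: Small capped jar, 28 mm wide, 45 mm tall, on the plate behind the fence; leave it alone.
- beaker: Glass beaker, 60 mm wide, 70 mm tall, on the bench to the robot's left; leave it alone.
- spatula: Lying spatula on the bench to the robot's left; leave it alone.
- reagent: White reagent jar with blue cap, 70 mm wide, 130 mm tall, on the bench to the left; leave it alone.
- slip_box: Flat blue box 110 x 70 x 25 mm on the bench to the right; leave it alone.
- tamper: Clear tamping plate 80 x 100 mm with a white knob, 28 mm tall, on the bench to the right; leave it alone.

How it is judged:
On the way, in this order (a step that is already met when the one before it is completed fails the run):
1. the knob is broken loose (past 0.6 rad) (value of joint knob above 0.6 rad), for 0.1 s.
2. the jaw presses the tray against the fence (contact force between jaw and tray above 4 N and contact force between tray and fence above 2 N), for 0.2 s.
At the end, for the whole second after the job is handed in: The jaw holds the tray with 5 to 22 N; the tray is pressed against the fence (over 2 N), square to it within 0.03 rad, and tray and knob are at rest (contact force between jaw and tray between 5 and 22 N and contact force between tray and fence above 2 N and angle between the y axis of tray and the y axis of fence, either way round below 0.03 rad and linear speed of tray below 0.01 m/s and velocity of joint knob between -0.05 and 0.05 rad/s); the robot touches nothing.
It fails at once if the jaw presses on the tray with more than 25 N (contact force between jaw and tray above 25 N).
It fails at once if the robot touches the tray (contact force between any of the fingers, the arm and tray above 1 N).
It fails at once if a bystander is moved by more than 20 mm (distance of any of cup, vial, beaker, spatula, reagent, slip_box, tamper from where it was at the start of the episode above 0.02 m).
It also fails if it takes over 64 s, if anything falls off the work surface, if the arm or the gripper's body presses on something with over 40 N, if the wrist force passes 120 N, or if a joint passes its speed limit or range.

## Working session

There is one attempt and no reset: what is moved stays moved. The work goes in short steps, Python scripts to look and compute and a tool call to move; the robot and the scene stay as the last step left them, time stands still between calls to the robot, and variables do not carry over. Pictures are saved under pics/ and viewed, and the job is handed in when it is done.

Besides the shell and the picture viewer there is one more tool, called after "Request:" as name(argument=value, ...) on one line, values as JSON. jog_arm: Moves the arm, as the interface text tells. Its arguments: {"type":"object","properties":{"rows":{"type":"string"},"hand":{"type":"number"},"force":{"type":"number"}},"required":["rows"]}

```bash
ls; mkdir -p pics; python3 - <<'E'
from bench import robot
import cv2
s=robot.observe(); print(s)
for n in("side","top"):
    im,d=robot.get_image(n); cv2.imwrite(f"pics/{n}0.png",im)
    print(robot.camera_model(n))
print(robot.camera_model("wrist"))
E
```

```text
pics
{'clock': 0.0, 'qpos': array([-1.44600910e+00,  2.76642517e-01,  1.50617658e+00,  2.34303783e-05,
        1.36069970e+00, -1.20966423e-01]), 'qvel': array([-0.00051974,  0.00088221,  0.00110763, -0.00079764,  0.00153615,
       -0.00067394]), 'joint_efforts': array([ 1.01680867e-03, -4.16759455e+01, -2.45801353e+01, -3.10552459e-04,
        1.08214360e-02, -1.51231955e-06]), 'tcp_pos': array([ 0.13988118, -0.55750514,  0.40379499]), 'orientation': array([ 0.08667359, -0.08665999,  0.70245619, -0.70109417]), 'force': array([-0.12831534, -0.8640706 , -0.34015599]), 'torque': array([-0.00563158,  0.01536919, -0.04356462]), 'grip_width': 0.08571863043830959}
{'fx': 380.8007124440015, 'fy': 380.8007124440015, 'cx': 273.2380793971918, 'cy': 206.9298860898105, 'view': array([[ 0.99863076, -0.05181577, -0.00719302, -0.54348473],
       [-0.03555696, -0.571468  , -0.81985366,  0.0715058 ],
       [ 0.03837077,  0.81898685, -0.57252793,  0.94707824],
       [ 0.        ,  0.        ,  0.        ,  1.        ]])}
{'fx': 397.0973345712278, 'fy': 397.0973345712278, 'cx': 280.380223940542, 'cy': 210.36724899778824, 'view': array([[-0.01927778, -0.9996433 ,  0.01848366, -0.00439263],
       [-0.99296858,  0.01698286, -0.11715368,  0.53232918],
       [ 0.11679798, -0.02061216, -0.99294178,  1.04413468],
       [ 0.        ,  0.        ,  0.        ,  1.        ]])}
{'fx': 348.3685630146159, 'fy': 348.3685630146159, 'cx': 280.9774449438413, 'cy': 212.68743884715778, 'T_tool_cam': array([[ 1.00494395e-03,  9.46767647e-01,  3.21916157e-01,
        -8.23181358e-02],
       [-3.04701490e-04, -3.21916014e-01,  9.46768180e-01,
         3.05542099e-02],
       [ 9.99999449e-01, -1.04953729e-03, -3.50260398e-05,
        -3.48265882e-05],
       [ 0.00000000e+00,  0.00000000e+00,  0.00000000e+00,
         1.00000000e+00]])}
```

View pics/side0.png

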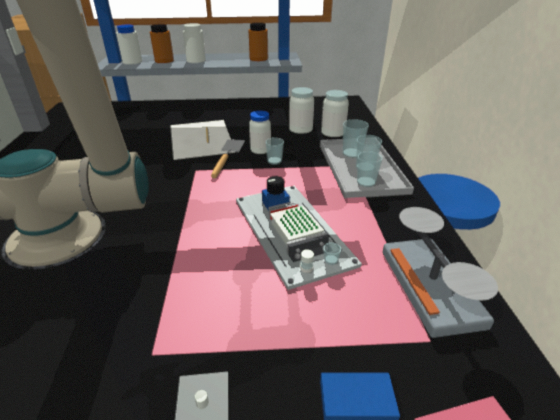

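View pics/top0.png

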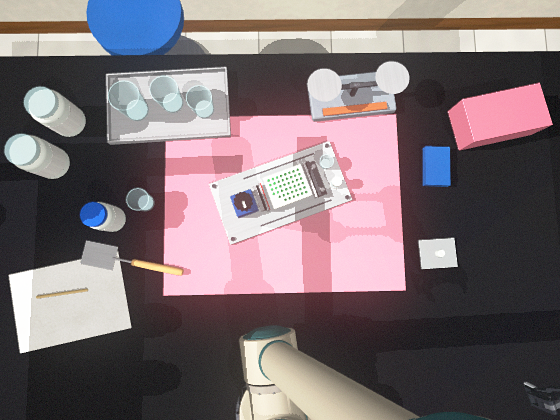

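The top view shows the knob at about (243,203), the tray near (288,183), the fence near (317,178), and the vial and cup around (337,180) and (327,161). I'll measure next.

```bash
cat > h.py <<'E'
import numpy as np,cv2
from bench import robot
def ray(n,u,v,T=None):
    c=robot.camera_model(n)
    d=np.array([(u-c['cx'])/c['fx'],(v-c['cy'])/c['fy'],1.])
    if T is None:
        V=c['view'];M=np.linalg.inv(V)
    else: M=T@c['T_tool_cam']
    return M[:3,3],M[:3,:3]@d
def onplane(n,u,v,z,T=None):
    o,d=ray(n,u,v,T); return o+d*(z-o[2])/d[2]
def tool(s):
    from scipy.spatial.transform import Rotation as R
    w,x,y,z=s['orientation'];T=np.eye(4);T[:3,:3]=R.from_quat([x,y,z,w]).as_matrix();T[:3,3]=s['tcp_pos'];return T
E
python3 - <<'E'
from h import *
s=robot.observe();print(tool(s).round(3))
im=cv2.imread('pics/top0.png')
c=im[130:255,195:365];cv2.imwrite('pics/topc0.png',cv2.resize(c,None,fx=4.7,fy=4.7,interpolation=cv2.INTER_CUBIC))
im2=cv2.imread('pics/side0.png')
c=im2[160:295,225:370];cv2.imwrite('pics/sidec0.png',cv2.resize(c,None,fx=4.4,fy=4.4,interpolation=cv2.INTER_CUBIC))
# blue housing
for n,I,z in(("top",im,.052),):
    h=cv2.cvtColor(I,cv2.COLOR_BGR2HSV)
    m=cv2.inRange(h,(100,100,30),(130,255,255));m[:, :215]=0;m[:,290:]=0;m[:170]=0;m[240:]=0
    p=cv2.findNonZero(m);r=cv2.minAreaRect(p);print(r); print(onplane(n,*r[0],z))
E
```

```text
[[-0.97  -0.     0.243  0.14 ]
 [-0.243  0.002 -0.97  -0.558]
 [-0.    -1.    -0.002  0.404]
 [ 0.     0.     0.     1.   ]]
((243.1900634765625, 202.43212890625), (20.987388610839844, 21.189191818237305), 70.34617614746094)
[0.55265082 0.08477928 0.052     ]
```

View pics/topc0.png

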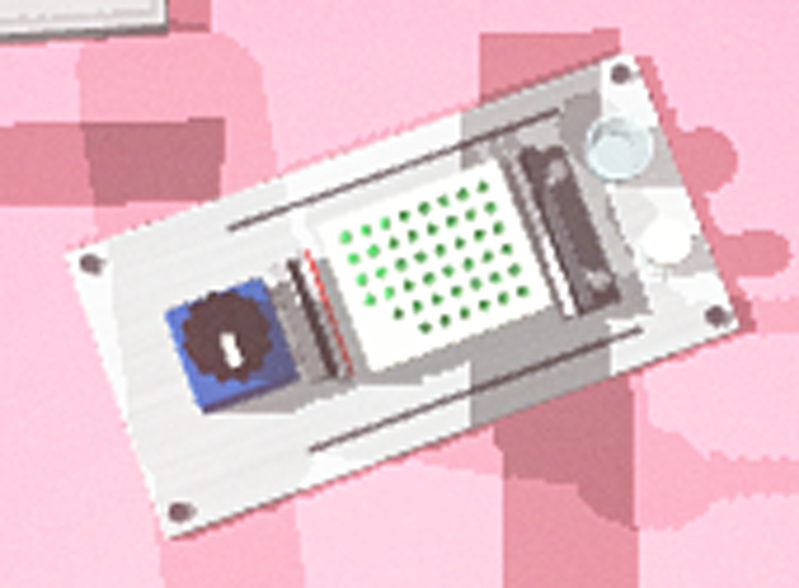

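View pics/sidec0.png

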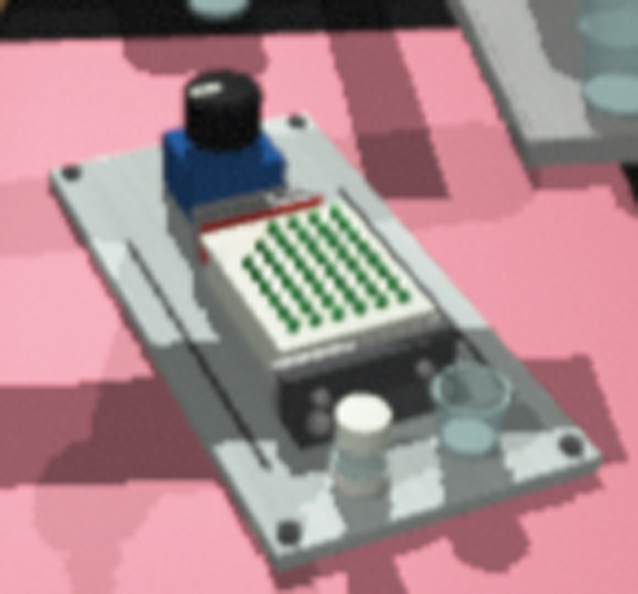

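The crops show plate corners at about (66,258), (168,537), (742,326) and (630,52) in the top crop. The knob top is centred near (228,335) with its white mark pointing down in the image. The jaw, tray and fence are spaced as described.

```bash
python3 - <<'E'
from h import *
C=[onplane('top',195+u/4.7-.4,130+v/4.7-.4,.012) for u,v in((66,258),(168,537),(742,326),(630,52))]
print(np.round(C,4)); c=np.mean(C,0)
y=(C[0]+C[1]-C[2]-C[3]); print(np.linalg.norm(y)/2, np.linalg.norm(C[0]-C[1]));y/=np.linalg.norm(y);print('center',c,'ydir',y,'yaw',np.degrees(np.arctan2(y[1],y[0])),'knob',c+.105*y)
im=cv2.imread('pics/top0.png')
hsv=cv2.cvtColor(im,cv2.COLOR_BGR2HSV)
m=(hsv[...,2]<75).astype(np.uint8)*255
m2=np.zeros_like(m);m2[188:218,230:258]=m[188:218,230:258]
n,l,st,ce=cv2.connectedComponentsWithStats(m2);k=1+st[1:,4].argmax();print(st[k],ce[k])
(x0,y0),r=cv2.minEnclosingCircle(cv2.findNonZero((l==k).astype(np.uint8)));print(x0,y0,r)
print('knob top',onplane('top',x0,y0,.09))
print('from crop',onplane('top',195+228/4.7-.4,130+335/4.7-.4,.092))
im=cv2.imread('pics/side0.png');hsv=cv2.cvtColor(im,cv2.COLOR_BGR2HSV)
print('side top', onplane('side',225+224/4.4-.4,160+92/4.4-.4,.092))
E
```

```text
[[ 0.61    0.1828  0.012 ]
 [ 0.4449  0.1236  0.012 ]
 [ 0.5629 -0.2152  0.012 ]
 [ 0.7301 -0.1545  0.012 ]]
0.35842083727017 0.1753374355361753
center [ 0.58698555 -0.0158393   0.012     ] ydir [-0.33220141  0.94320847  0.        ] yaw 109.40244699846072 knob [0.5521044  0.08319759 0.012     ]Traceback (most recent call last):
  File "<stdin>", line 9, in <module>
ValueError: attempt to get argmax of an empty sequence
```

Request:
jog_arm(rows="-0.69 0.05 -0.65 -1; -1.38 0.1 -1.3 -2; -2.07 0.15 -1.95 -3; -2.76 0.2 -2.6 -4; -3.45 0.25 -3.25 -5; -4.14 0.3 -3.9 -6; -4.83 0.35 -4.55 -7; -5.52 0.4 -5.2 -8", hand=85, force=80)

```text
clock: 0.9
tcp_pos: [0.3448, -0.2365, 0.3845]
orientation: [-0.447, 0.447, -0.548, 0.548]
force: [0.6, -0.4, 0.4]
grip_width: 0.0851
```

```bash
cat > d.py <<'E'
from h import *
import sys
s=robot.observe();T=tool(s);print('t',s['clock'],'tcp',s['tcp_pos'].round(4),'q',s['qpos'].round(3),'yaw x',np.degrees(np.arctan2(T[1,0],T[0,0])).round(1),'F',s['force'].round(2),'tq',s['torque'].round(3),'w',s['grip_width'].round(4))
if len(sys.argv)>1:
    g=np.array([float(a) for a in sys.argv[1:4]]);print('shift units',(T[:3,:3].T@(g-T[:3,3])/.05).round(3))
E
python3 d.py .552 .083 .36
```

```text
Traceback (most recent call last):
  File "d.py", line 3, in <module>
    s=robot.observe();T=tool(s);print('t',s['clock'],'tcp',s['tcp_pos'].round(4),'q',s['qpos'].round(3),'yaw x',np.degrees(np.arctan2(T[1,0],T[0,0])).round(1),'F',s['force'].round(2),'tq',s['torque'].round(3),'w',s['grip_width'].round(4))
                                                                                                                                                                                                                     ^^^^^^^^^^^^^^^^^^^^^
AttributeError: 'float' object has no attribute 'round'
```

```bash
sed -i "s/s\['grip_width'\].round(4)/round(s['grip_width'],4)/" d.py; python3 d.py .552 .083 .36
```

```text
t 0.9 tcp [ 0.3448 -0.2365  0.3845] q [-0.768  0.05   1.841  0.     1.25  -0.565] yaw x -101.6 F [ 0.59 -0.44  0.45] tq [-0.04  -0.015  0.01 ] w 0.0851
shift units [-7.094  0.49   2.772]
```

Request:
jog_arm(rows="-0.89 0.06 0.35 -1; -1.77 0.12 0.69 -2; -2.66 0.18 1.04 -3; -3.55 0.25 1.39 -4; -4.43 0.31 1.73 -5; -5.32 0.37 2.08 -6; -6.21 0.43 2.43 -7; -7.09 0.49 2.77 -8")

```text
clock: 1.7
tcp_pos: [0.5537, 0.0819, 0.3597]
orientation: [-0.669, 0.67, -0.228, 0.228]
force: [1.3, -0.9, 0.6]
grip_width: 0.0848
```

Request:
jog_arm(rows="0 0 0 -1; 0 0 0 -2; 0 0 0 -3; 0 0 0 -4; 0 0 0 -5; 0 0 0 -6; 0 0 0 -6; 0 0 0 -6")

```text
clock: 2.5
tcp_pos: [0.553, 0.0799, 0.3598]
orientation: [-0.704, 0.704, 0.061, -0.061]
force: [-0.3, -0.2, 0.2]
grip_width: 0.085
```

```bash
python3 d.py .552 .083 .36; python3 - <<'E'
from h import *
s=robot.observe();T=tool(s);im,d=robot.get_image('wrist');cv2.imwrite('pics/w1.png',im);np.save('w1T.npy',T);np.save('w1d.npy',d)
E
```

```text
t 2.5 tcp [0.553  0.0799 0.3598] q [ 0.019  0.281  1.613 -0.     1.249 -1.725] yaw x 9.9 F [-0.33 -0.16  0.18] tq [0.038 0.013 0.042] w 0.085
shift units [-0.008 -0.004  0.065]
```

View pics/w1.png

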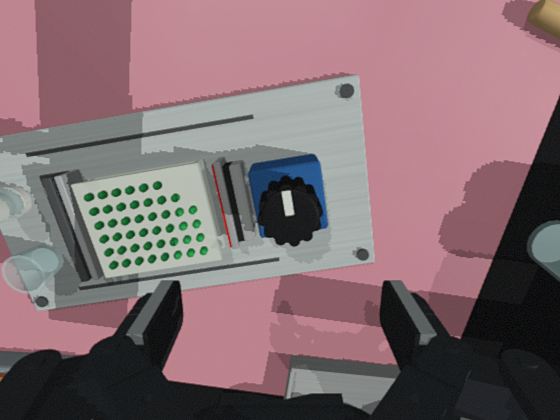

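The wrist view shows the knob top centred near (291,207), with the white mark at (288,203). The housing lies behind it, the red jaw at x≈225, and the fingers are left and right of the knob. I'll refine the knob position.

```bash
python3 - <<'E'
from h import *
T=np.load('w1T.npy');d=np.load('w1d.npy');im=cv2.imread('pics/w1.png')
# depth -> world height map
c=robot.camera_model('wrist');v,u=np.mgrid[:420,:560]
P=np.stack([(u-c['cx'])/c['fx']*d,(v-c['cy'])/c['fy']*d,d],-1)
M=T@c['T_tool_cam'];W=P@M[:3,:3].T+M[:3,3]
sub=(v>160)&(v<260)&(u>240)&(u<345)&(d>0)
print('max z',np.percentile(W[sub][:,2],[50,90,98]))
m=(sub&(W[...,2]>.082)).astype(np.uint8)
(x0,y0),r=cv2.minEnclosingCircle(cv2.findNonZero(m));print(x0,y0,r,onplane('wrist',x0,y0,.092,T))
p=W[m>0];print('depth bbox ctr',(p.min(0)+p.max(0))/2,p.max(0)-p.min(0),p.mean(0))
h=cv2.cvtColor(im,cv2.COLOR_BGR2HSV);w=(sub&(h[...,2]>150)&(h[...,1]<60)).astype(np.uint8)
n,l,st,ce=cv2.connectedComponentsWithStats(w);print(st,ce.round(1))
E
```

```text
max z [0.05032747 0.0921413  0.09298314]
289.14788818359375 213.7957763671875 33.1783447265625 [0.549814   0.08513251 0.092     ]
depth bbox ctr [0.55176681 0.08561642 0.08838971] [0.04715289 0.04718138 0.01273207] [0.55015774 0.08530108 0.09134288]
[[     0      0    560    420 231290]
 [   241    161    104     99   3689]
 [   282    191     12     25    219]
 [   243    224      1      2      2]] [[279.  209.2]
 [310.1 226.8]
 [287.4 202.6]
 [243.  224.5]]
```

```bash
python3 d.py .551 .0853 .23
```

```text
t 2.55 tcp [0.553  0.0798 0.3599] q [ 0.019  0.28   1.613 -0.     1.248 -1.725] yaw x 9.9 F [-0.07  0.48  0.23] tq [0.027 0.016 0.019] w 0.0849
shift units [-0.019  2.599  0.114]
```

Request:
jog_arm(rows="-0.02 0.3 0.11 0; -0.02 0.7 0.11 0; -0.02 1.2 0.11 0; -0.02 1.7 0.11 0; -0.02 2.1 0.11 0; -0.02 2.4 0.11 0; -0.02 2.6 0.11 0; -0.02 2.6 0.11 0")

```text
clock: 3.35
tcp_pos: [0.5506, 0.085, 0.2289]
orientation: [0.704, -0.704, -0.061, 0.063]
force: [-0.2, 0.3, -0.1]
grip_width: 0.085
```

```bash
python3 d.py .551 .0853 .23; python3 - <<'E'
from h import *
im,d=robot.get_image('wrist');cv2.imwrite('pics/w2.png',im)
E
```

```text
t 3.35 tcp [0.5506 0.085  0.2289] q [ 0.028  0.404  1.793 -0.     0.947 -1.717] yaw x 10.0 F [-0.21  0.28 -0.13] tq [-0.056 -0.023 -0.047] w 0.085
shift units [ 0.008 -0.023  0.004]
```

View pics/w2.png

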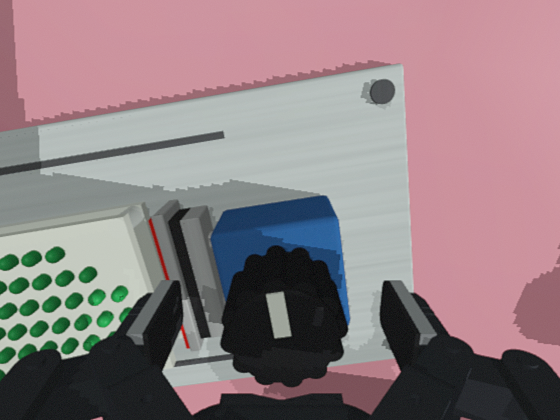

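The wrist view shows the knob at x≈285, centred between the pads at about 170 and 395. I'll close now.

Request:
jog_arm(rows="0 0 0 0; 0 0 0 0; 0 0 0 0; 0 0 0 0; 0 0 0 0; 0 0 0 0; 0 0 0 0; 0 0 0 0", hand=30, force=100)

```text
clock: 4.2
tcp_pos: [0.5513, 0.0858, 0.2318]
orientation: [0.705, -0.704, -0.063, 0.061]
force: [-2.0, 2.9, 4.8]
grip_width: 0.0462
```

```bash
python3 d.py .551 .0853 .23
```

```text
t 4.2 tcp [0.5513 0.0858 0.2318] q [ 0.029  0.4    1.79   0.002  0.949 -1.718] yaw x 10.0 F [-1.97  2.9   4.76] tq [ 0.449  0.291 -0.068] w 0.0462
shift units [-0.007  0.035 -0.009]
```

Request:
jog_arm(rows="0 0 0 1; 0 0 0 2; 0 0 0 3; 0 0 0 4; 0 0 0 5; 0 0 0 5; 0 0 0 5")

```text
clock: 4.9
tcp_pos: [0.5513, 0.0863, 0.2318]
orientation: [0.684, -0.682, 0.183, -0.184]
force: [-1.3, 5.3, 5.9]
grip_width: 0.0459
```

```bash
python3 d.py .551 .0853 .23;python3 - <<'E'
from h import *
im,d=robot.get_image('wrist');cv2.imwrite('pics/w3.png',im)
E
```

```text
t 4.9 tcp [0.5513 0.0863 0.2318] q [ 0.03   0.401  1.79   0.004  0.949 -1.02 ] yaw x -30.0 F [-1.33  5.32  5.89] tq [ 0.7    0.306 -0.075] w 0.0459
shift units [ 0.004  0.035 -0.022]
```

View pics/w3.png

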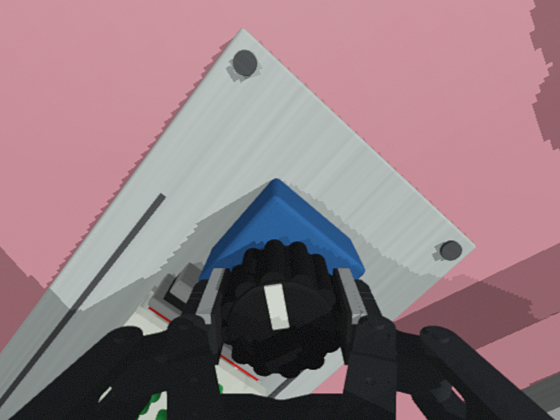

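The pads hold the knob with the mark unchanged relative to the gripper at about (277,307), so it didn't slip and the knob is at ≈0.7 rad. I'll run on and read torque while moving.

Request:
jog_arm(rows="0 0 0 0.4; 0 0 0 0.8; 0 0 0 1.2; 0 0 0 1.6; 0 0 0 2.0")

```text
clock: 5.45
tcp_pos: [0.5515, 0.0865, 0.2318]
orientation: [0.652, -0.649, 0.276, -0.277]
force: [-0.7, 6.3, 6.0]
grip_width: 0.046
```

```bash
cat > e.py <<'E'
from h import *
s=robot.observe();T=tool(s)
print(round(s['clock'],2),'yaw',np.degrees(np.arctan2(T[1,0],T[0,0])).round(2),'turn',np.radians(10.0-np.degrees(np.arctan2(T[1,0],T[0,0]))).round(3),'F',s['force'].round(1),'tq',s['torque'].round(3),'eff6',s['joint_efforts'][5].round(4),'qv6',s['qvel'][5].round(3))
E
python3 e.py
```

```text
5.45 yaw -46.09 turn 0.979 F [-0.7  6.3  6. ] tq [0.788 0.204 0.134] eff6 -0.3291 qv6 0.552
```

Request:
jog_arm(rows="0 0 0 0.2; 0 0 0 0.4; 0 0 0 0.6; 0 0 0 0.8; 0 0 0 1.0")

```text
clock: 5.95
tcp_pos: [0.5515, 0.0866, 0.2318]
orientation: [0.632, -0.628, 0.321, -0.322]
force: [-0.3, 6.2, 4.6]
grip_width: 0.0462
```

```bash
python3 e.py
```

```text
5.95 yaw -54.03 turn 1.117 F [-0.3  6.2  4.6] tq [0.864 0.217 0.105] eff6 -0.1026 qv6 0.277
```

Request:
jog_arm(rows="0 0 0 0.1; 0 0 0 0.2")

```text
clock: 6.15
tcp_pos: [0.5516, 0.0866, 0.2318]
orientation: [0.627, -0.624, 0.329, -0.33]
force: [-0.7, 5.6, 5.1]
grip_width: 0.046
```

```bash
python3 e.py
```

```text
6.15 yaw -55.6 turn 1.145 F [-0.7  5.6  5.1] tq [0.805 0.157 0.138] eff6 0.0127 qv6 0.138
```

Request:
jog_arm(rows="0 0 0 0.1; 0 0 0 0.2")

```text
clock: 6.35
tcp_pos: [0.5516, 0.0866, 0.2318]
orientation: [0.622, -0.619, 0.338, -0.339]
force: [0.1, 6.5, 4.7]
grip_width: 0.0459
```

```bash
python3 e.py
```

```text
6.35 yaw -57.19 turn 1.173 F [0.1 6.5 4.7] tq [0.908 0.156 0.171] eff6 0.0106 qv6 0.137
```

```bash
python3 - <<'E'
from h import *
for n,b in(("side",(160,295,225,370)),("top",(130,255,195,365))):
    im,d=robot.get_image(n);c=im[b[0]:b[1],b[2]:b[3]];cv2.imwrite(f'pics/{n}4.png',cv2.resize(c,None,fx=4.4,fy=4.4,interpolation=cv2.INTER_CUBIC))
E
python3 e.py
```

```text
6.45 yaw -57.21 turn 1.173 F [0.9 6.7 5. ] tq [ 0.766  0.187 -0.133] eff6 -0.0911 qv6 -0.001
```

View pics/side4.png

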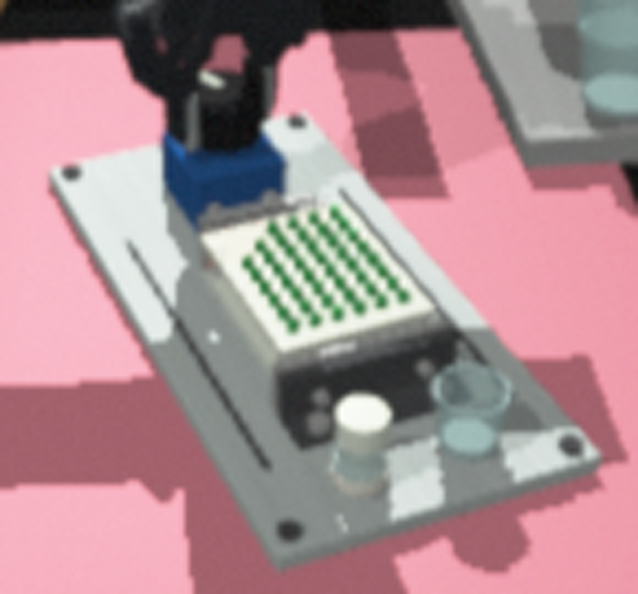

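View pics/top4.png

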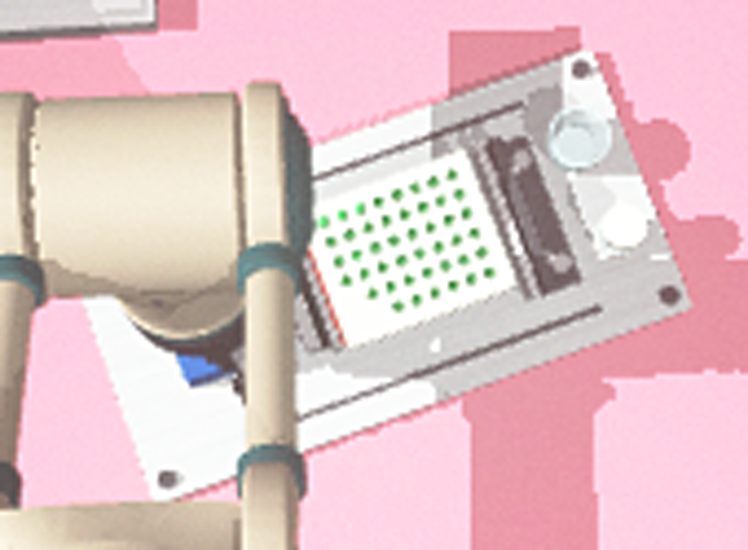

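The side crop shows the jaw just reaching the tray. In the top crop the tray is still a few mm from the fence (gap at x≈490–510). I'll go on slowly, reading torque at constant speed.

Request:
jog_arm(rows="0 0 0 0.1; 0 0 0 0.2; 0 0 0 0.3; 0 0 0 0.4; 0 0 0 0.5; 0 0 0 0.6; 0 0 0 0.7; 0 0 0 0.8")

```text
clock: 7.25
tcp_pos: [0.5517, 0.0867, 0.2318]
orientation: [0.603, -0.599, 0.372, -0.373]
force: [-0.3, 7.5, 5.1]
grip_width: 0.0458
```

```bash
python3 e.py
```

```text
7.25 yaw -63.59 turn 1.284 F [-0.3  7.5  5.1] tq [0.848 0.165 0.118] eff6 0.0301 qv6 0.138
```

Request:
jog_arm(rows="0 0 0 0.1; 0 0 0 0.2; 0 0 0 0.3; 0 0 0 0.4; 0 0 0 0.5; 0 0 0 0.6; 0 0 0 0.7; 0 0 0 0.8")

```text
clock: 8.05
tcp_pos: [0.5517, 0.0867, 0.2318]
orientation: [0.581, -0.577, 0.405, -0.406]
force: [0.6, 7.6, 4.3]
grip_width: 0.0459
```

```bash
python3 e.py
```

```text
8.05 yaw -69.99 turn 1.396 F [0.6 7.6 4.3] tq [0.859 0.132 0.133] eff6 0.0298 qv6 0.135
```

Request:
jog_arm(rows="0 0 0 0.1; 0 0 0 0.2; 0 0 0 0.3; 0 0 0 0.4; 0 0 0 0.5; 0 0 0 0.6; 0 0 0 0.7; 0 0 0 0.8")

```text
clock: 8.85
tcp_pos: [0.5518, 0.0867, 0.2318]
orientation: [0.558, -0.554, 0.437, -0.437]
force: [0.6, 7.4, 4.7]
grip_width: 0.0459
```

```bash
python3 e.py
```

```text
8.85 yaw -76.39 turn 1.508 F [0.6 7.4 4.7] tq [0.925 0.19  0.115] eff6 0.0303 qv6 0.138
```

Joint-6 effort at constant speed is a clean signal: 0.011 free and 0.030 sliding the tray, which is about 2.4 N. The 12 N target is an effort of about 0.107.

Request:
jog_arm(rows="0 0 0 0.1; 0 0 0 0.2; 0 0 0 0.3; 0 0 0 0.4; 0 0 0 0.5; 0 0 0 0.6")

```text
clock: 9.45
tcp_pos: [0.5519, 0.0867, 0.2318]
orientation: [0.539, -0.535, 0.46, -0.46]
force: [0.1, 6.9, 4.8]
grip_width: 0.0458
```

```bash
python3 e.py
```

```text
9.45 yaw -81.2 turn 1.592 F [0.1 6.9 4.8] tq [0.951 0.11  0.138] eff6 0.0299 qv6 0.138
```

Request:
jog_arm(rows="0 0 0 0.1; 0 0 0 0.2; 0 0 0 0.3; 0 0 0 0.4; 0 0 0 0.5; 0 0 0 0.6")

```text
clock: 10.05
tcp_pos: [0.5519, 0.0867, 0.2318]
orientation: [0.519, -0.515, 0.482, -0.482]
force: [1.4, 6.7, 5.1]
grip_width: 0.0456
```

```bash
python3 e.py
```

```text
10.05 yaw -86.0 turn 1.676 F [1.4 6.7 5.1] tq [0.945 0.07  0.132] eff6 0.0293 qv6 0.137
```

Request:
jog_arm(rows="0 0 0 0.1; 0 0 0 0.2; 0 0 0 0.3; 0 0 0 0.4; 0 0 0 0.5; 0 0 0 0.6")

```text
clock: 10.65
tcp_pos: [0.552, 0.0867, 0.2318]
orientation: [-0.499, 0.494, -0.503, 0.504]
force: [1.0, 6.9, 3.6]
grip_width: 0.046
```

```bash
python3 e.py
```

```text
10.65 yaw -90.8 turn 1.759 F [1.  6.9 3.6] tq [0.972 0.053 0.188] eff6 0.0289 qv6 0.14
```

```bash
python3 - <<'E'
from h import *
for n,b in(("side",(160,295,225,370)),("top",(130,255,195,365))):
    im,d=robot.get_image(n);c=im[b[0]:b[1],b[2]:b[3]];cv2.imwrite(f'pics/{n}5.png',cv2.resize(c,None,fx=4.4,fy=4.4,interpolation=cv2.INTER_CUBIC))
E
```

```text
(no output)
```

View pics/top5.png

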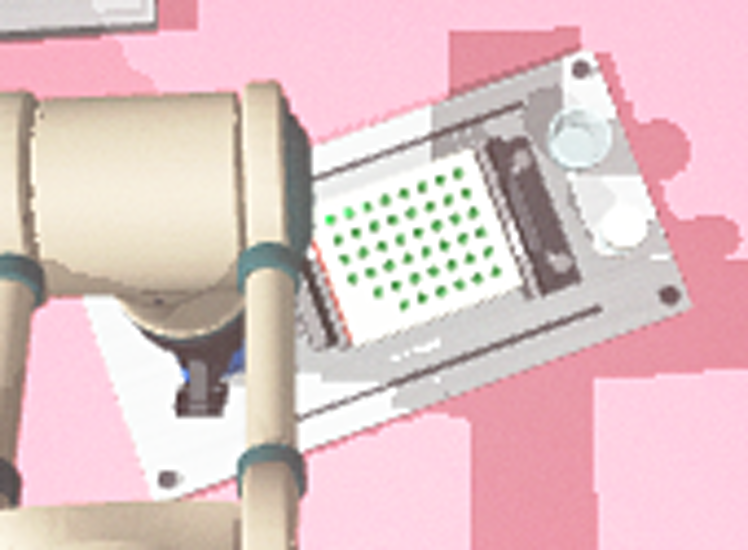

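The tray has moved with the jaw and is now squared, with only a thin gap left to the fence near (500,235). I'll continue slowly.

Request:
jog_arm(rows="0 0 0 0.1; 0 0 0 0.2; 0 0 0 0.3; 0 0 0 0.4; 0 0 0 0.5; 0 0 0 0.6")

```text
clock: 11.35
tcp_pos: [0.5521, 0.0868, 0.2318]
orientation: [-0.477, 0.473, -0.524, 0.524]
force: [0.7, 7.3, 3.4]
grip_width: 0.046
```

```bash
python3 e.py
```

```text
11.35 yaw -95.6 turn 1.843 F [0.7 7.3 3.4] tq [0.972 0.023 0.197] eff6 0.0284 qv6 0.138
```

Request:
jog_arm(rows="0 0 0 0.1; 0 0 0 0.2; 0 0 0 0.3; 0 0 0 0.4; 0 0 0 0.5; 0 0 0 0.6")

```text
clock: 11.95
tcp_pos: [0.5521, 0.0867, 0.2318]
orientation: [0.455, -0.45, 0.543, -0.543]
force: [0.9, 7.9, 3.5]
grip_width: 0.0458
```

```bash
python3 e.py
```

```text
11.95 yaw -100.4 turn 1.927 F [0.9 7.9 3.5] tq [1.012 0.012 0.15 ] eff6 0.0279 qv6 0.138
```

Request:
jog_arm(rows="0 0 0 0.1; 0 0 0 0.2; 0 0 0 0.3; 0 0 0 0.4; 0 0 0 0.5; 0 0 0 0.6")

```text
clock: 12.55
tcp_pos: [0.5522, 0.0867, 0.2318]
orientation: [0.432, -0.427, 0.562, -0.562]
force: [1.6, 6.8, 2.9]
grip_width: 0.0459
```

```bash
python3 e.py
```

```text
12.55 yaw -105.2 turn 2.011 F [1.6 6.8 2.9] tq [ 0.974 -0.001  0.209] eff6 0.0274 qv6 0.138
```

Request:
jog_arm(rows="0 0 0 0.1; 0 0 0 0.2; 0 0 0 0.3; 0 0 0 0.4; 0 0 0 0.5; 0 0 0 0.6")

```text
clock: 13.15
tcp_pos: [0.5523, 0.0867, 0.2318]
orientation: [0.408, -0.403, 0.579, -0.579]
force: [0.9, 6.5, 3.6]
grip_width: 0.0457
```

```bash
python3 e.py
```

```text
13.15 yaw -110.0 turn 2.094 F [0.9 6.5 3.6] tq [ 0.999 -0.08   0.144] eff6 0.0269 qv6 0.138
```

```bash
python3 - <<'E'
from h import *
for n,b in(("side",(160,295,225,370)),("top",(130,255,195,365))):
    im,d=robot.get_image(n);c=im[b[0]:b[1],b[2]:b[3]];cv2.imwrite(f'pics/{n}6.png',cv2.resize(c,None,fx=4.4,fy=4.4,interpolation=cv2.INTER_CUBIC))
im,d=robot.get_image('wrist');cv2.imwrite('pics/w6.png',im)
E
```

```text
(no output)
```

View pics/top6.png

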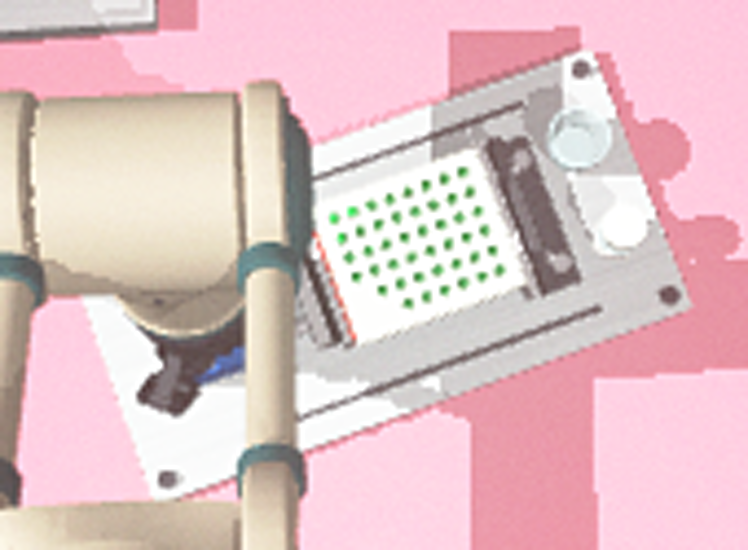

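View pics/w6.png

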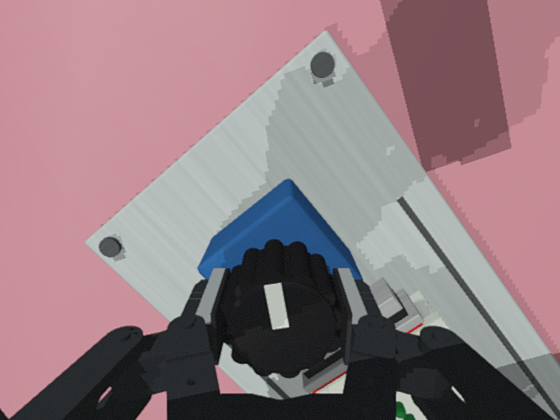

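View pics/side6.png

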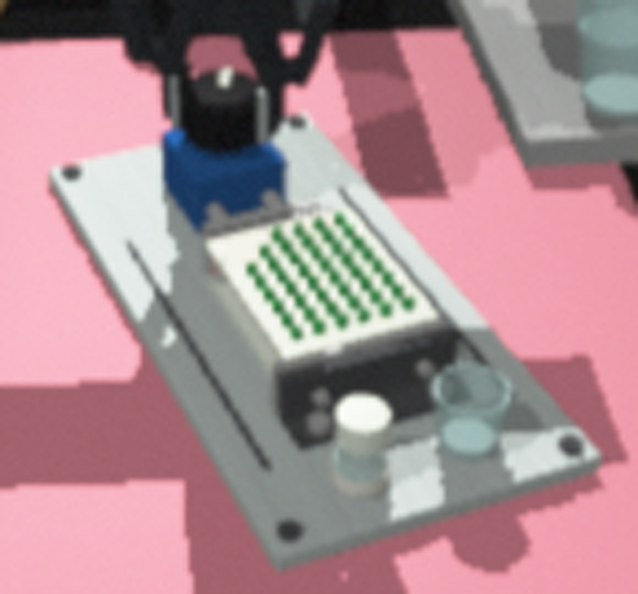

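The mark sits at (277,305), so it hasn't slipped. The tray is moving with the jaw and is nearly at the fence face.

Request:
jog_arm(rows="0 0 0 0.1; 0 0 0 0.2; 0 0 0 0.3; 0 0 0 0.4; 0 0 0 0.5; 0 0 0 0.6")

```text
clock: 13.9
tcp_pos: [0.5523, 0.0867, 0.2318]
orientation: [0.383, -0.379, 0.596, -0.596]
force: [1.4, 6.5, 3.0]
grip_width: 0.046
```

```bash
python3 e.py
```

```text
13.9 yaw -114.79 turn 2.178 F [1.4 6.5 3. ] tq [ 0.969 -0.054  0.285] eff6 0.1012 qv6 0.138
```

Effort jumped to 0.101, about 11.7 N: the tray is seated on the fence. I'll hold, then let go.

Request:
jog_arm(rows="0 0 0 0; 0 0 0 0; 0 0 0 0")

```text
clock: 14.2
tcp_pos: [0.5523, 0.0867, 0.2318]
orientation: [0.383, -0.379, 0.596, -0.596]
force: [2.5, 6.8, 3.0]
grip_width: 0.0457
```

```bash
python3 e.py
```

```text
14.2 yaw -114.8 turn 2.178 F [2.5 6.8 3. ] tq [ 0.901 -0.104 -0.022] eff6 -0.0121 qv6 0.001
```

Request:
jog_arm(rows="0 0 0 0; 0 0 0 0; 0 0 0 0; 0 0 0 0; 0 0 0 0; 0 0 0 0; 0 0 0 0; 0 0 0 0", hand=85)

```text
clock: 15.0
tcp_pos: [0.5511, 0.0851, 0.2302]
orientation: [-0.381, 0.381, -0.595, 0.595]
force: [0.5, -1.1, -0.3]
grip_width: 0.0851
```

```bash
python3 e.py;python3 - <<'E'
from h import *
im,d=robot.get_image('wrist');cv2.imwrite('pics/w7.png',im)
E
```

```text
15.0 yaw -114.72 turn 2.177 F [ 0.5 -1.1 -0.3] tq [ 0.    -0.021  0.016] eff6 0.0 qv6 0.0
```

View pics/w7.png

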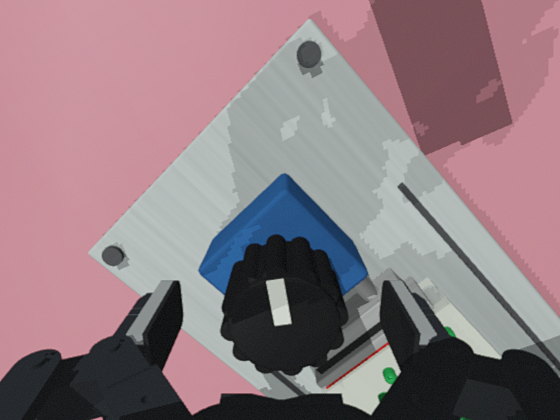

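The knob is released with its mark at (279,302), tilted as before. I'll rise and check.

Request:
jog_arm(rows="0 -0.3 0 0; 0 -0.8 0 0; 0 -1.4 0 0; 0 -2 0 0; 0 -2.6 0 0; 0 -3 0 0; 0 -3 0 0; 0 -3 0 0")

```text
clock: 15.85
tcp_pos: [0.5509, 0.0851, 0.3799]
orientation: [-0.381, 0.381, -0.595, 0.595]
force: [0.1, 0.1, -0.1]
grip_width: 0.0848
```

```bash
python3 e.py;python3 - <<'E'
from h import *
s=robot.observe();T=tool(s)
im,d=robot.get_image('wrist');cv2.imwrite('pics/w8.png',im)
im,d=robot.get_image('top');cv2.imwrite('pics/top8f.png',im);cv2.imwrite('pics/top8.png',cv2.resize(im[130:255,195:365],None,fx=4.4,fy=4.4,interpolation=cv2.INTER_CUBIC))
im,d=robot.get_image('side');cv2.imwrite('pics/side8.png',im)
E
```

```text
15.85 yaw -114.71 turn 2.177 F [ 0.1  0.1 -0.1] tq [-0.009  0.099 -0.028] eff6 0.0 qv6 0.0
```

View pics/w8.png

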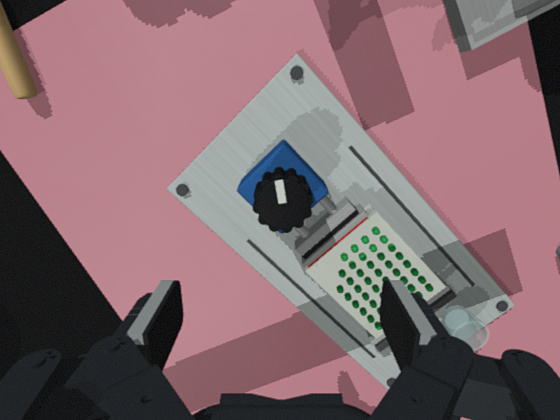

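View pics/top8.png

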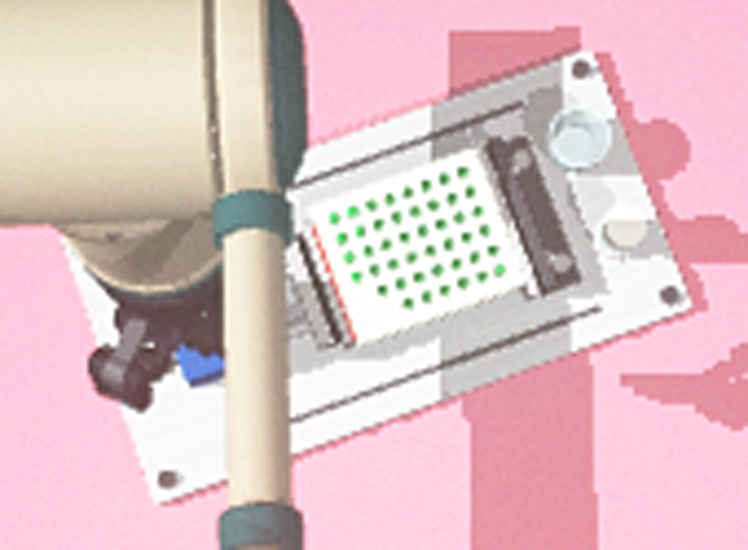

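View pics/side8.png

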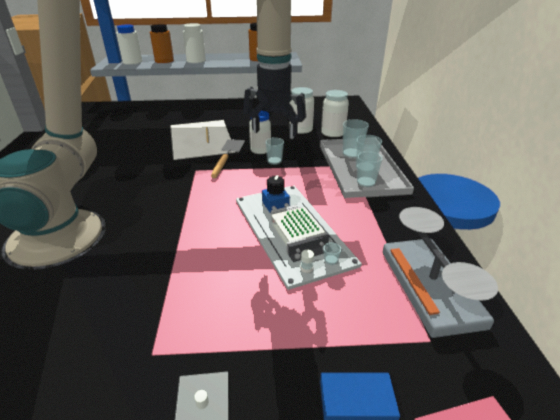

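Tray, jaw and fence are flush in the top view (fence contact line near (505,230), red face against the tray at (330,290)). The surrounding items look unmoved, and the arm is clear. Handing in.

```bash
python3 -c "
from bench import robot
print(robot.close_job())"
```

```text
the job is handed in; nothing more can be done
None
```

I broke the knob loose in one grip at 100 N and ran it clockwise to about 2.18 rad. I then let go, rose clear and handed in at about 16 s. `close_job` reports no verdict.

- **Clamping force:** the estimate is about 12 N on the jaw. It comes from the jump in joint-6 effort at constant speed: 0.011 with the jaw free, 0.027–0.030 sliding the tray, and 0.101 at the stop. It was not measured directly. The wrist torque rose too (0.14 to 0.29 N m), but with noise of about ±0.04 it only roughly confirms this.
- **Grip:** the white mark stayed in the same place relative to the gripper, so the knob didn't slip. It also didn't turn back on release.
- **Tray:** the last pictures show it flush between jaw and fence, and square by eye. I didn't measure the tray angle.
- **Surroundings:** the items around the jig look unmoved in the last pictures. The force reading after rising was about 0 N, so the arm was touching nothing.

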